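Red screwdriver from the stand into the tool pot

TASK

Pack the red screwdriver for the next job: pull it up out of the wooden stand and lower it, tip first, into the empty green tool pot, all the way down before you let go. Leave the two blue screwdrivers standing in their holes and the pot standing upright.

Things in the scene. Friction and masses are not known exactly. Their poses are not given: they have to be found in the camera images.
- red_handle (a point): Red-handled screwdriver, 210 mm long, about 90 g, standing tip down in any one of the stand's three holes. This point: centre of its handle (round, 25 mm across, 100 mm long: 50 mm up and 50 mm down from here); the tip of its 6 mm shank is 160 mm below. y axis: from tip to handle end, so up; may lean 4 degrees. Its shank is loose in the hole and is clear of it after rising 65 mm.
- blue_a_handle (a point): Blue-handled screwdriver, 190 mm, in another hole of the stand. This point: centre of its handle (25 x 100 mm), 140 mm above its tip; y axis up. The stand is a fixed pale wooden block, 204 x 64 mm, 75 mm high, with three upright holes in a row along its length, 70 mm apart, 10 mm across, 65 mm deep (bottoms 10 mm above the bench).
- blue_b_handle (a point): The second blue-handled screwdriver, the same as the first, in the remaining hole of the stand. Point and axes as for the first.
- tool_pot: Empty round green metal pot, loose on the bench, about 500 g, 130 mm high, 71 mm across at the rim, open at the top; inside 61 mm across, its floor 6 mm above the bench. Origin at the centre of its underside, z axis up. A released screwdriver leans against its rim.

How it is judged:
By the outcome, as a careful person would: the job done as asked, in the order asked, and still so for the second after the job is handed in, with the robot touching nothing.
It also fails if it takes over 35 s, if anything falls off the work surface, if the arm or the gripper's body presses on something with over 40 N, if the wrist force passes 120 N, or if a joint passes its speed limit or range.

ROBOT

A 6-joint arm with a two-finger parallel gripper is mounted at the origin on a cart in front of the work surface, level with it; the furniture and walls round the work are solid. World frame = base frame: x ahead of the robot, y to its left, z up, the work surface at z = 0. Lengths are in m, angles in rad, forces in N, time in s.
With the tool pointing down it reaches from about 0.275 to 0.775 m from the base axis. Payload 14.6 kg.
Tool frame: the origin (TCP) lies midway between the tips of the shut fingers; the grasp point (between the pads) lies 19 mm behind it (arm.grasp_offset is the distance from the TCP to the grasp point, in m); z points along the fingers, y is the direction in which the jaws open and shut (so a half turn about z gives the same grasp; the last joint's range is limited). The gripper opens to 85 mm and grips with 20 to 120 N. Pads are 22 mm wide; open, the fingers measure 114 mm over their backs; the gripper's body (76 mm by 85 mm) begins 54 mm behind the grasp point. The pads swing forward as they close: fully open they stand 13 mm farther back than shut.
Start: joints at [-1.425, 0.263, -0.048, 1.259, 0, 1.415], TCP at [0.156, -0.501, 0.211] pointing down, gripper open.
Joint ranges: [-2.65, 2.65], [-0.89, 1.7], [-1.18, 1.37], [-2.13, 2.11], [-1.35, 1.29], [-3.14, 3.14]. Speed limits (rad/s): [1.89, 1.89, 2.57, 2.79, 3.14, 3.14].

INTERFACE

Orientations are given as a unit quaternion [w, x, y, z].
In Python, from workcell import arm gives the robot as it stands.
- The arm moves only by the tool apply_moves, never from a script. Its argument "plan" is a list of rows, each an object with "gripper": the closure, from 0 (fully open) to 1 (shut); "linear": the shift along the tool's x, y, z in m, a list of three; "spin": the turn about the tool's z in degrees. A call has 1 to 20 rows; each row shifts and turns the commanded pose from where the row before left it, along the tool's axes as they then stand; what a row does not reach is not made up. A row lasts 1/10 s, in which the tool goes at most 50 mm and 8.59 degrees, less where a joint would pass 70% of its speed; a pose out of reach is approached as far as the arm can. A call with a gripper value outside its range is refused whole. The fingers move at their own pace and stop on an object; "grip_force" is the grip in N (left out, the last holds). Time passes only in rows, so rows that do not move let the fingers close. It gives the time, the measured TCP pose, the force and the opening at its end, in the units of the state.
- arm.observe(): the state, without advancing time (a new reading comes with each control period).
- arm.read_camera(name): name is "scene" or "top" or "wrist"; returns a dict with "color" (384x512x3 uint8, blue, green, red), "range_z" (384x512 float32, m along the optical axis (not along the pixel's ray), 0 where there is no reading), "mtx" (3x3 intrinsics, pixels), "R" (3x3) and "t" (3): a world point X has camera coordinates R X + t. Camera axes: x right, y down, z forward; pixel columns grow to the right and rows downward; lengths in m; the calibration is good to about 2 mm. The wrist camera is an equidistant fisheye: a pixel r from the principal point sees the ray r / f radians off the axis. A picture is of the moment at which its call begins.
- arm.job_done(): hands the job in, once; it reports no verdict.
Trained networks look in a picture, given as the dict that the camera call returned (one of the last four; its "shot" number tells which), for a name from the list of things; names that differ only in an ending like _2 or _b are one class to them, and where a whole thing is asked for, a point or a joint stands for the part that bears it (a point fixed in the world has none). Each returns a list of dicts, best first, with "conf" (0 to 1); they miss things now and then, are a little off and sometimes report something else, mostly with a low value. They report only what shows in the picture. A call takes as long as a camera call.
- arm.boxes_of(thing, picture): "box" ([left, top, right, bottom] in pixels, round what is visible of it).
- arm.outline_of(thing, picture): "region" (384x512 bool, what is visible of it) and "box" ([left, top, right, bottom] in pixels, round what is visible of it).
The state is a dict: "time_s": time; "joints": joint angles; "qvel": joint speeds; "joint_torque": joint torques, N m; "ee_pos": TCP position; "tool_rot": TCP orientation; "force": force on the tool from outside, world axes, zero at the start; "wrist_torque": the same for the moment, N m; "opening": opening from 0.0 (shut) to 1.0 (fully open).
Only numpy, scipy, OpenCV 4.12 (cv2) and the standard library are available. Lean on these libraries where they do the work, as an engineer would, in place of code of your own. Each camera call takes 0.05 s, during which the arm holds its last target. There are 200 camera calls.

## Working session

There is one attempt and no reset: what is moved stays moved. The work goes in short steps, Python scripts to look and compute and a tool call to move; the robot and the scene stay as the last step left them, time stands still between calls to the robot, and variables do not carry over. Pictures are saved under pics/ and viewed, about 8 in all and at most 12, crops included, and the job is handed in when it is done.

Besides the shell and the picture viewer there is one more tool, called after "Call:" as a command line: name --argument value ..., lists and objects as JSON in quotes. apply_moves: Moves the arm, as the interface text tells. Its arguments: {"type":"object","properties":{"plan":{"type":"array"},"grip_force":{"type":"number"}},"required":["plan"]}

```bash
mkdir -p pics; cat > h.py <<'E'
import numpy as np, cv2
from workcell import arm
def pts(p,m):
    v,u=np.nonzero(m&(p["range_z"]>0)); z=p["range_z"][v,u]; K=p["mtx"]
    c=np.stack([(u-K[0,2])/K[0,0]*z,(v-K[1,2])/K[1,1]*z,z],1)
    return (c-p["t"])@p["R"]
E
python3 - <<'E'
from h import *
ims=[]
for n in ("scene","top"):
    p=arm.read_camera(n); im=p["color"].copy()
    print(n,"cam pos",-p["R"].T@p["t"])
    for t in ("red_handle","blue_a_handle","tool_pot"):
        for o in arm.outline_of(t,p)[:3]:
            b=np.int32(o["box"]); cv2.rectangle(im,tuple(map(int,b[:2])),tuple(map(int,b[2:])),(255,0,255),1)
            cv2.putText(im,t[:5]+" %.2f"%o["conf"],(int(b[0]),int(b[1])-3),0,.35,(0,0,0),1)
            X=pts(p,o["region"]); 
            print(t,round(o["conf"],2),b,len(X))
            if len(X): print("  pct5/50/95",np.round(np.percentile(X,[2,50,98],axis=0),3).tolist())
    ims.append(im)
cv2.imwrite("pics/s.png",ims[0]);cv2.imwrite("pics/t.png",ims[1])
s=arm.observe(); print(s["ee_pos"],s["tool_rot"],s["time_s"],arm.grasp_offset)
E
```

```text
scene cam pos [-0.05744588  0.70931005  0.57992522]
red_handle 0.93 [283 133 292 185] 360
  pct5/50/95 [[0.486, 0.093, 0.085], [0.492, 0.103, 0.169], [0.506, 0.109, 0.22]]
blue_a_handle 0.65 [259 131 270 172] 327
  pct5/50/95 [[0.554, 0.105, 0.094], [0.56, 0.118, 0.153], [0.572, 0.123, 0.199]]
tool_pot 0.87 [253 187 282 251] 1636
  pct5/50/95 [[0.396, 0.205, 0.002], [0.415, 0.252, 0.088], [0.462, 0.27, 0.13]]
top cam pos [0.42782092 0.23144369 0.97494763]
red_handle 0.7 [293 186 314 204] 188
  pct5/50/95 [[0.489, 0.086, 0.113], [0.498, 0.1, 0.217], [0.511, 0.107, 0.222]]
blue_a_handle 0.53 [286 159 302 175] 156
  pct5/50/95 [[0.557, 0.103, 0.112], [0.563, 0.113, 0.195], [0.576, 0.122, 0.201]]
tool_pot 0.75 [219 212 254 244] 745
  pct5/50/95 [[0.401, 0.204, 0.003], [0.433, 0.237, 0.008], [0.464, 0.267, 0.131]]
[ 0.15553893 -0.50140668  0.21112017] [-6.00183001e-05  9.88712305e-01  1.49826480e-01  1.36204255e-05] 0.4 0.0187
```

View pics/s.png

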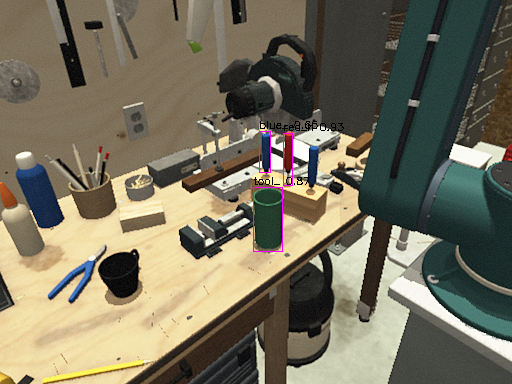

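View pics/t.png

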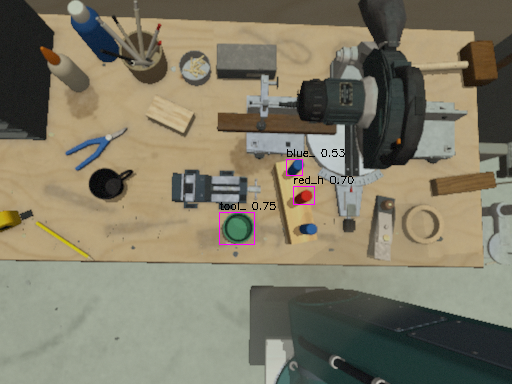

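The scene view shows the red screwdriver in the middle hole at about (288,158), the blues at (265,150) and (313,165), and the pot at (268,218). The top view agrees: red (304,196), blues (294,167) and (308,229), pot (237,228). The mitre saw is beyond the stand. Next I'll refine the positions and check the clearance heights.

```bash
python3 - <<'E'
from h import *
p=arm.read_camera("top"); c=p["color"].astype(int); B,G,R=c[...,0],c[...,1],c[...,2]
full=pts(p,np.ones(B.shape,bool))
z=np.zeros(B.shape); v,u=np.nonzero(p["range_z"]>0); z[v,u]=full[:,2]
XY=np.zeros(B.shape+(2,)); XY[v,u]=full[:,:2]
win=np.zeros(B.shape,bool); win[150:245,275:325]=1
red=(R>110)&(G<70)&(B<80)&win; blue=(B>70)&(R<70)&(B>R+35)&win
X=pts(p,red); top=X[X[:,2]>.212]; print("red top",np.round(top.mean(0),4),np.ptp(top,axis=0),len(top))
n,l,s,cc=cv2.connectedComponentsWithStats((blue).astype(np.uint8))
for i in range(1,n):
    if s[i,4]>20:
        X=pts(p,l==i); t=X[X[:,2]>.19]; print("blue top",cc[i],np.round(t.mean(0),4),np.ptp(t,axis=0),len(t))
blk=win&(z>.068)&(z<.08); X=XY[blk]; r=cv2.minAreaRect(X.astype(np.float32)); print("block",r)
pw=np.zeros(B.shape,bool); pw[205:250,212:260]=1
for rim in [pw&(z>.12)&(z<.14)]:
    X=XY[rim]; print("rim",cv2.minEnclosingCircle(X.astype(np.float32)),z[rim].mean())
# heights along corridor
for x0 in np.arange(.3,.7,.08):
    print(round(x0,2),[round(float(z[(XY[...,0]>x0)&(XY[...,0]<x0+.08)&(XY[...,1]>y0)&(XY[...,1]<y0+.1)].max(initial=0)),2) for y0 in np.arange(-.4,.4,.1)])
# scene: red lean
q=arm.read_camera("scene"); o=arm.outline_of("red_handle",q)[0]
X=pts(q,cv2.erode(o["region"].astype(np.uint8),np.ones((1,5)))>0); X=X[(X[:,2]>.12)&(X[:,2]<.222)]
for a in(0,1): print("slope",np.polyfit(X[:,2],X[:,a],1),len(X))
E
```

```text
red top [0.4991 0.0972 0.2191] [0.01877652 0.02067138 0.00827599] 89
blue top [297.48192771 164.57831325] [0.5666 0.1119 0.1986] [0.01945276 0.01938554 0.01083789] 79
blue top [310.37931034 228.63218391] [0.4313 0.0837 0.1989] [0.01896885 0.01847836 0.01151577] 84
block ((0.5008609294891357, 0.09538140892982483), (0.2039147913455963, 0.06476782262325287), 12.016033172607422)
rim ((0.4324197471141815, 0.23537355661392212), 0.03529740869998932) 0.12773618171182924
0.3 [0.0, 0.01, 0.52, 0.61, 0.01, 0.01, 0.0, 0.01]
0.38 [0.01, 0.03, 0.06, 0.04, 0.2, 0.08, 0.13, 0.01]
0.46 [0.04, 0.03, 0.05, 0.05, 0.22, 0.22, 0.13, 0.06]
0.54 [0.04, 0.03, 0.05, 0.42, 0.2, 0.2, 0.05, 0.06]
0.62 [0.06, 0.07, 0.0, 0.42, 0.3, 0.29, 0.25, 0.04]
slope [0.00791477 0.49060833] 192
slope [-0.02435611  0.1084696 ] 192
```

Call:
apply_moves --plan '[{"gripper": 0,"linear": [0,0,-0.01],"spin": -8.5},{"gripper": 0,"linear": [0,0,-0.01],"spin": -8.5},{"gripper": 0,"linear": [0,0,-0.01],"spin": -8.5},{"gripper": 0,"linear": [0,0,-0.01],"spin": -8.5},{"gripper": 0,"linear": [0,0,-0.01],"spin": -8.5},{"gripper": 0,"linear": [0,0,-0.01],"spin": -8.5},{"gripper": 0,"linear": [0,0,-0.01],"spin": -8.5},{"gripper": 0,"linear": [0,0,-0.01],"spin": -8.5},{"gripper": 0,"linear": [0,0,-0.01],"spin": -8.5},{"gripper": 0,"linear": [0,0,-0.01],"spin": -8.5},{"gripper": 0,"linear": [0,0,0],"spin": -8.5},{"gripper": 0,"linear": [0,0,0],"spin": -8.5},{"gripper": 0,"linear": [0,0,0],"spin": -8.5},{"gripper": 0,"linear": [0,0,0],"spin": -8.5},{"gripper": 0,"linear": [0,0,0],"spin": -8.5},{"gripper": 0,"linear": [0,0,0],"spin": -8.5},{"gripper": 0,"linear": [0,0,0],"spin": -8.5},{"gripper": 0,"linear": [0,0,0],"spin": -8.5},{"gripper": 0,"linear": [0,0,0],"spin": -8.5},{"gripper": 0,"linear": [0,0,0],"spin": -8.5}]' --grip_force 50

```text
time_s: 2.55
ee_pos: [0.1555, -0.5014, 0.3112]
tool_rot: [-0.0, -0.066, 0.998, 0.0]
force: [-0.5, -0.1, 1.1]
opening: 1.003
```

```bash
cat >> h.py <<'E'
from scipy.spatial.transform import Rotation as Ro
def go(target,yaw):
    s=arm.observe(); q=s["tool_rot"]; R=Ro.from_quat([q[1],q[2],q[3],q[0]])
    x=R.as_matrix()[:,0]; y0=np.degrees(np.arctan2(x[1],x[0]))
    sp=-((yaw-y0+180)%360-180)
    M=(R*Ro.from_euler("z",sp,degrees=True)).as_matrix()
    d=np.array(target)-s["ee_pos"]
    print("t",s["time_s"],"pos",np.round(s["ee_pos"],4),"yaw",round(y0,2),"spin",round(sp,2),"lin after spin",np.round(M.T@d,4),"F",np.round(s["force"],1),"op",s["opening"],"q",np.round(s["joints"],2),"tilt z",np.round(M[:,2],3))
E
python3 -c "
from h import *
go([.4995,.097,.31],192)"
```

```text
t 2.55 pos [ 0.1555 -0.5014  0.3112] yaw -172.41 spin -4.41 lin after spin [-0.4609  0.5138  0.0012] F [-0.5 -0.1  1.1] op 1.0034075831543627 q [-1.43  0.26  0.21  1.53 -0.   -1.56] tilt z [-0.  0. -1.]
```

Call:
apply_moves --plan '[{"gripper": 0,"linear": [0,0,0],"spin": -4.4},{"gripper": 0,"linear": [-0.027,0.03,0],"spin": 0},{"gripper": 0,"linear": [-0.027,0.03,0],"spin": 0},{"gripper": 0,"linear": [-0.027,0.03,0],"spin": 0},{"gripper": 0,"linear": [-0.027,0.03,0],"spin": 0},{"gripper": 0,"linear": [-0.027,0.03,0],"spin": 0},{"gripper": 0,"linear": [-0.027,0.03,0],"spin": 0},{"gripper": 0,"linear": [-0.027,0.03,0],"spin": 0},{"gripper": 0,"linear": [-0.027,0.03,0],"spin": 0},{"gripper": 0,"linear": [-0.027,0.03,0],"spin": 0},{"gripper": 0,"linear": [-0.027,0.03,0],"spin": 0},{"gripper": 0,"linear": [-0.027,0.03,0],"spin": 0},{"gripper": 0,"linear": [-0.027,0.03,0],"spin": 0},{"gripper": 0,"linear": [-0.027,0.03,0],"spin": 0},{"gripper": 0,"linear": [-0.027,0.03,0],"spin": 0},{"gripper": 0,"linear": [-0.027,0.03,0],"spin": 0},{"gripper": 0,"linear": [-0.027,0.03,0],"spin": 0},{"gripper": 0,"linear": [-0.027,0.03,0],"spin": 0},{"gripper": 0,"linear": [0,0,0],"spin": 0}]'

```text
time_s: 4.45
ee_pos: [0.5037, 0.0939, 0.3103]
tool_rot: [-0.0, -0.103, 0.995, 0.0]
force: [0.2, -0.9, -0.5]
opening: 1.003
```

```bash
python3 - <<'E'
from h import *
go([.4995,.097,.31],192)
p=arm.read_camera("wrist"); cv2.imwrite("pics/w.png",p["color"])
C=-p["R"].T@p["t"];print("cam",C,p["mtx"])
for t in ("red_handle","blue_a_handle"):
  for o in arm.outline_of(t,p)[:2]:
    v,u=np.nonzero(o["region"]&(p["range_z"]>0)); z=p["range_z"][v,u];K=p["mtx"]
    a=np.stack([(u-K[0,2])/K[0,0],(v-K[1,2])/K[1,1]],1); r=np.linalg.norm(a,axis=1)+1e-9
    xy=a/r[:,None]*np.tan(r)[:,None]*z[:,None]; X=(np.c_[xy,z]-p["t"])@p["R"]
    tp=X[X[:,2]>np.percentile(X[:,2],90)-.006]
    print(t,o["conf"],o["box"],"top",tp.mean(0),(tp.max(0)+tp.min(0))/2,np.ptp(tp,axis=0))
E
```

```text
t 4.45 pos [0.5037 0.0939 0.3103] yaw -168.17 spin -0.17 lin after spin [0.0034 0.0039 0.0003] F [ 0.2 -0.9 -0.5] op 1.0029771279532287 q [ 0.02  0.23  0.18  1.52  0.   -0.18] tilt z [-0.001  0.001 -1.   ]
cam [0.43827245 0.07982308 0.47290231] [[297.31863964   0.         259.11007818]
 [  0.         297.31863964 194.90737481]
 [  0.           0.           1.        ]]
red_handle 0.95 [247.8, 158.8, 275.9, 205.3] top [0.50365745 0.09746822 0.21886928] [0.50435755 0.09777456 0.21780782] [0.02341608 0.02356233 0.00779784]
blue_a_handle 0.61 [245.1, 203.1, 269.5, 255.4] top [0.56475119 0.10428228 0.19874226] [0.56568175 0.10460616 0.19762119] [0.02303416 0.02439309 0.00767359]
```

View pics/w.png

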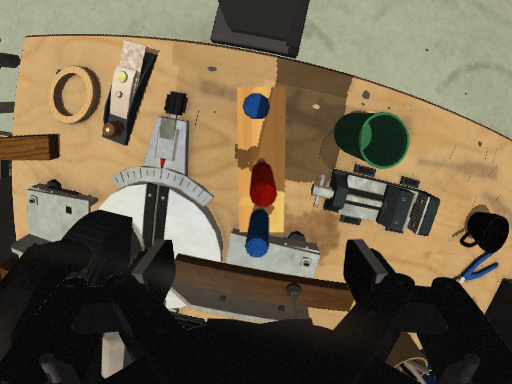

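The wrist view shows red at (264,183), with the blues in line at (256,105) and (257,232). The jaws open across the row, so I'm descending and gripping.

Call:
apply_moves --plan '[{"gripper": 0,"linear": [0.0015,0.0035,0.03],"spin": 0},{"gripper": 0,"linear": [0,0,0.03],"spin": 0},{"gripper": 0,"linear": [0,0,0.03],"spin": 0},{"gripper": 0,"linear": [0,0,0.025],"spin": 0},{"gripper": 0,"linear": [0,0,0.015],"spin": 0},{"gripper": 0,"linear": [0,0,0.009],"spin": 0},{"gripper": 0,"linear": [0,0,0],"spin": 0},{"gripper": 1,"linear": [0,0,0],"spin": 0},{"gripper": 1,"linear": [0,0,0],"spin": 0},{"gripper": 1,"linear": [0,0,0],"spin": 0},{"gripper": 1,"linear": [0,0,0],"spin": 0},{"gripper": 1,"linear": [0,0,0],"spin": 0},{"gripper": 1,"linear": [0,0,0],"spin": 0},{"gripper": 1,"linear": [0,0,0],"spin": 0},{"gripper": 1,"linear": [0,0,0],"spin": 0},{"gripper": 1,"linear": [0,0,0],"spin": 0}]' --grip_force 50

```text
time_s: 6.2
ee_pos: [0.5004, 0.094, 0.1726]
tool_rot: [0.0, -0.101, 0.995, 0.0]
force: [0.3, -0.0, 5.2]
opening: 0.278
```

```bash
python3 -c "
from h import *
go([.5015,.097,.33],192)"
```

```text
t 6.2 pos [0.5004 0.094  0.1726] yaw -168.35 spin -0.35 lin after spin [-0.0019  0.0028 -0.1574] F [ 0.3 -0.   5.2] op 0.27817048940937866 q [ 0.03  0.25 -0.17  1.15  0.   -0.18] tilt z [ 0.001  0.    -1.   ]
```

Gripped at about 24 mm opening, which fits the 25 mm handle. Lifting straight up.

Call:
apply_moves --plan '[{"gripper": 1,"linear": [0,0,-0.005],"spin": 0},{"gripper": 1,"linear": [0,0,-0.01],"spin": 0},{"gripper": 1,"linear": [0,0,-0.015],"spin": 0},{"gripper": 1,"linear": [0,0,-0.015],"spin": 0},{"gripper": 1,"linear": [0,0,-0.015],"spin": 0},{"gripper": 1,"linear": [0,0,-0.015],"spin": 0},{"gripper": 1,"linear": [0,0,-0.02],"spin": 0},{"gripper": 1,"linear": [0,0,-0.02],"spin": 0},{"gripper": 1,"linear": [0,0,-0.02],"spin": 0},{"gripper": 1,"linear": [0,0,-0.02],"spin": 0},{"gripper": 1,"linear": [0,0,-0.015],"spin": 0},{"gripper": 1,"linear": [0,0,-0.005],"spin": 0},{"gripper": 1,"linear": [0,0,0],"spin": 0}]'

```text
time_s: 7.5
ee_pos: [0.5003, 0.0938, 0.3477]
tool_rot: [0.0, -0.101, 0.995, -0.0]
force: [0.1, -0.2, -1.6]
opening: 0.283
```

```bash
python3 - <<'E'
from h import *
go([.4325,.236,.345],192)
p=arm.read_camera("scene"); cv2.imwrite("pics/s2.png",cv2.resize(p["color"][60:270,200:400],None,fx=2.8,fy=2.8))
for o in arm.outline_of("red_handle",p)[:1]:
    X=pts(p,o["region"]); print(o["conf"],np.round(np.percentile(X,[2,50,98],axis=0),3))
    X=X[(X[:,2]>.24)]
    for a in(0,1): print(np.polyfit(X[:,2],X[:,a],1))
E
```

```text
t 7.5 pos [0.5003 0.0938 0.3477] yaw -168.37 spin -0.37 lin after spin [0.0367 0.1532 0.0026] F [ 0.1 -0.2 -1.6] op 0.28285152622956367 q [ 0.03  0.23  0.28  1.62 -0.   -0.18] tilt z [ 0.001 -0.    -1.   ]
0.79 [[0.491 0.089 0.197]
 [0.497 0.099 0.321]
 [0.51  0.108 0.382]]
[-0.02417069  0.5056847 ]
[0.01047939 0.09700967]
```

View pics/s2.png

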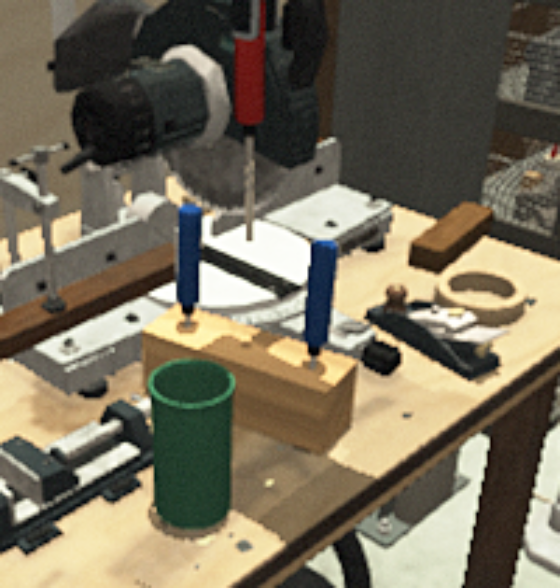

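The screwdriver hangs upright at (250,120–240) in the crop, clear of the stand. Both blues are still in their holes. Moving over the pot.

Call:
apply_moves --plan '[{"gripper": 1,"linear": [0.002,0.007,0],"spin": 0},{"gripper": 1,"linear": [0.003,0.014,0],"spin": 0},{"gripper": 1,"linear": [0.004,0.017,0],"spin": 0},{"gripper": 1,"linear": [0.004,0.017,0],"spin": 0},{"gripper": 1,"linear": [0.004,0.017,0],"spin": 0},{"gripper": 1,"linear": [0.004,0.017,0],"spin": 0},{"gripper": 1,"linear": [0.004,0.017,0],"spin": 0},{"gripper": 1,"linear": [0.004,0.017,0],"spin": 0},{"gripper": 1,"linear": [0.004,0.015,0],"spin": 0},{"gripper": 1,"linear": [0.003,0.01,0],"spin": 0},{"gripper": 1,"linear": [0.001,0.005,0],"spin": 0},{"gripper": 1,"linear": [0,0,0],"spin": 0},{"gripper": 1,"linear": [0,0,0],"spin": 0}]'

```text
time_s: 8.9
ee_pos: [0.4331, 0.236, 0.3471]
tool_rot: [-0.0, -0.101, 0.995, -0.0]
force: [0.3, -0.4, -1.4]
opening: 0.274
```

```bash
python3 - <<'E'
from h import *
go([.4325,.236,.345],192)
p=arm.read_camera("scene"); cv2.imwrite("pics/s3.png",cv2.resize(p["color"][60:270,200:400],None,fx=2.8,fy=2.8))
for n in("red_handle","tool_pot"):
  for o in arm.outline_of(n,p)[:1]:
    X=pts(p,o["region"]); print(n,o["conf"],o["box"],np.round(np.percentile(X,[2,50,98],axis=0),3))
    if n[0]=="r":
      X=X[X[:,2]>.24]
      for a in(0,1): print(np.polyfit(X[:,2],X[:,a],1))
E
```

```text
t 8.9 pos [0.4331 0.236  0.3471] yaw -168.37 spin -0.37 lin after spin [0.0005 0.0001 0.0021] F [ 0.3 -0.4 -1.4] op 0.27388003734669353 q [ 0.33  0.21  0.24  1.6  -0.    0.13] tilt z [-0. -0. -1.]
red_handle 0.85 [259.5, 80.4, 269.6, 174.8] [[0.424 0.231 0.196]
 [0.429 0.242 0.322]
 [0.442 0.25  0.382]]
[-0.0268657   0.43850901]
[0.01930786 0.2364581 ]
tool_pot 0.69 [256.8, 189.0, 284.2, 249.6] [[0.396 0.206 0.005]
 [0.413 0.253 0.088]
 [0.461 0.27  0.129]]
```

View pics/s3.png

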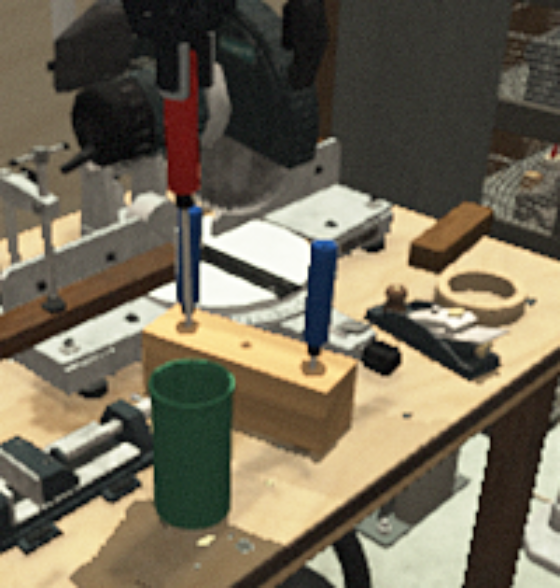

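The shank tip is at about (188,330), over the pot mouth centred at (192,380). Lowering.

Call:
apply_moves --plan '[{"gripper": 1,"linear": [0,0,0.005],"spin": 0},{"gripper": 1,"linear": [0,0,0.01],"spin": 0},{"gripper": 1,"linear": [0,0,0.015],"spin": 0},{"gripper": 1,"linear": [0,0,0.015],"spin": 0},{"gripper": 1,"linear": [0,0,0.015],"spin": 0},{"gripper": 1,"linear": [0,0,0.015],"spin": 0},{"gripper": 1,"linear": [0,0,0.015],"spin": 0},{"gripper": 1,"linear": [0,0,0.015],"spin": 0},{"gripper": 1,"linear": [0,0,0.015],"spin": 0},{"gripper": 1,"linear": [0,0,0.015],"spin": 0},{"gripper": 1,"linear": [0,0,0.015],"spin": 0},{"gripper": 1,"linear": [0,0,0.01],"spin": 0},{"gripper": 1,"linear": [0,0,0.008],"spin": 0},{"gripper": 1,"linear": [0,0,0.004],"spin": 0},{"gripper": 1,"linear": [0,0,0],"spin": 0}]'

```text
time_s: 10.55
ee_pos: [0.4329, 0.2361, 0.175]
tool_rot: [-0.0, -0.101, 0.995, -0.0]
force: [0.0, 0.8, -0.4]
opening: 0.281
```

```bash
python3 - <<'E'
from h import *
go([.4325,.236,.168],192)
p=arm.read_camera("scene"); cv2.imwrite("pics/s4.png",cv2.resize(p["color"][60:270,200:400],None,fx=2.8,fy=2.8))
for n in("red_handle","tool_pot"):
  for o in arm.outline_of(n,p)[:1]:
    X=pts(p,o["region"]); print(n,o["conf"],o["box"],np.round(np.percentile(X,[2,50,98],axis=0),3))
E
```

```text
t 10.55 pos [0.4329 0.2361 0.175 ] yaw -168.37 spin -0.37 lin after spin [ 0.0004 -0.      0.007 ] F [ 0.   0.8 -0.4] op 0.2807751596312094 q [ 0.33  0.22 -0.2   1.14  0.    0.13] tilt z [-0. -0. -1.]
red_handle 0.87 [260.7, 177.4, 270.8, 206.7] [[0.424 0.233 0.114]
 [0.428 0.245 0.155]
 [0.44  0.25  0.188]]
tool_pot 0.71 [256.9, 184.5, 283.3, 249.0] [[0.396 0.205 0.004]
 [0.411 0.255 0.082]
 [0.461 0.27  0.129]]
```

View pics/s4.png

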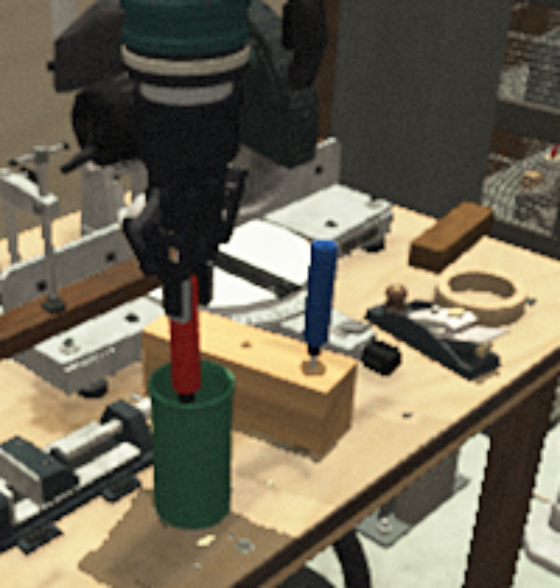

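The handle bottom is inside the pot mouth at (185,395) and the pot is upright. There is no contact force yet and about 7 mm left, so I'll take slow steps.

Call:
apply_moves --plan '[{"gripper": 1,"linear": [0,0,0.002],"spin": 0},{"gripper": 1,"linear": [0,0,0.002],"spin": 0},{"gripper": 1,"linear": [0,0,0.001],"spin": 0},{"gripper": 1,"linear": [0,0,0],"spin": 0}]'

```text
time_s: 11.1
ee_pos: [0.4329, 0.2361, 0.17]
tool_rot: [-0.0, -0.101, 0.995, -0.0]
force: [-0.3, -0.3, -1.0]
opening: 0.273
```

Call:
apply_moves --plan '[{"gripper": 1,"linear": [0,0,0.001],"spin": 0},{"gripper": 1,"linear": [0,0,0.001],"spin": 0},{"gripper": 1,"linear": [0,0,0],"spin": 0}]'

```text
time_s: 11.4
ee_pos: [0.4334, 0.2363, 0.1686]
tool_rot: [0.001, -0.101, 0.995, 0.0]
force: [0.5, -0.3, 4.6]
opening: 0.277
```

Call:
apply_moves --plan '[{"gripper": 1,"linear": [0,0,0.001],"spin": 0},{"gripper": 1,"linear": [0,0,0],"spin": 0}]'

```text
time_s: 11.6
ee_pos: [0.4341, 0.2365, 0.1683]
tool_rot: [0.001, -0.101, 0.995, 0.0]
force: [-0.4, -0.4, 12.9]
opening: 0.275
```

Firm contact with the floor at the expected height. Releasing, waiting a moment, then rising.

Call:
apply_moves --plan '[{"gripper": 0,"linear": [0,0,-0.001],"spin": 0},{"gripper": 0,"linear": [0,0,0],"spin": 0},{"gripper": 0,"linear": [0,0,0],"spin": 0},{"gripper": 0,"linear": [0,0,0],"spin": 0},{"gripper": 0,"linear": [0,0,0],"spin": 0},{"gripper": 0,"linear": [0,0,0],"spin": 0},{"gripper": 0,"linear": [0,0,0],"spin": 0},{"gripper": 0,"linear": [0,0,0],"spin": 0},{"gripper": 0,"linear": [0,0,0],"spin": 0},{"gripper": 0,"linear": [0,0,0],"spin": 0}]'

```text
time_s: 12.6
ee_pos: [0.433, 0.2362, 0.1682]
tool_rot: [0.0, -0.101, 0.995, 0.0]
force: [-0.6, -0.2, -0.2]
opening: 1.001
```

```bash
python3 - <<'E'
from h import *
go([.4325,.236,.36],192)
p=arm.read_camera("scene"); cv2.imwrite("pics/s5.png",cv2.resize(p["color"][60:270,200:400],None,fx=2.8,fy=2.8))
E
```

```text
t 12.6 pos [0.433  0.2362 0.1682] yaw -168.37 spin -0.37 lin after spin [ 5.000e-04 -1.000e-04 -1.918e-01] F [-0.6 -0.2 -0.2] op 1.0009881149309066 q [ 0.33  0.23 -0.22  1.13  0.    0.13] tilt z [ 0.  0. -1.]
```

View pics/s5.png

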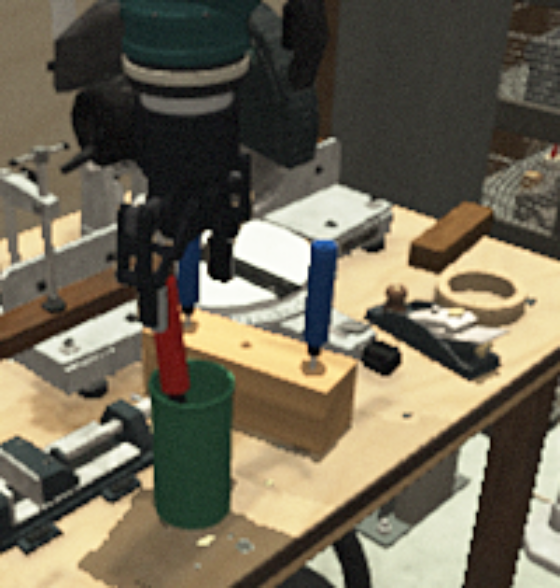

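The screwdriver now leans left in the pot, with its handle at (172,340). The fingers are open and the measured force is near zero. Rising slowly.

Call:
apply_moves --plan '[{"gripper": 0,"linear": [0,0,-0.005],"spin": 0},{"gripper": 0,"linear": [0,0,-0.01],"spin": 0},{"gripper": 0,"linear": [0,0,-0.01],"spin": 0},{"gripper": 0,"linear": [0,0,-0.015],"spin": 0},{"gripper": 0,"linear": [0,0,-0.015],"spin": 0},{"gripper": 0,"linear": [0,0,-0.015],"spin": 0},{"gripper": 0,"linear": [0,0,-0.02],"spin": 0},{"gripper": 0,"linear": [0,0,-0.02],"spin": 0},{"gripper": 0,"linear": [0,0,-0.03],"spin": 0},{"gripper": 0,"linear": [0,0,-0.03],"spin": 0},{"gripper": 0,"linear": [0,0,-0.02],"spin": 0},{"gripper": 0,"linear": [0,0,0],"spin": 0},{"gripper": 0,"linear": [0,0,0],"spin": 0},{"gripper": 0,"linear": [0,0,0],"spin": 0}]'

```text
time_s: 14.05
ee_pos: [0.4327, 0.2361, 0.3577]
tool_rot: [-0.0, -0.101, 0.995, -0.0]
force: [0.4, 0.3, -0.1]
opening: 1.0
```

```bash
python3 - <<'E'
from h import *
go([.4325,.236,.36],192)
p=arm.read_camera("scene"); cv2.imwrite("pics/s6.png",cv2.resize(p["color"][60:270,200:400],None,fx=2.8,fy=2.8))
for n in("red_handle","blue_a_handle","tool_pot"):
  for o in arm.outline_of(n,p)[:2]:
    X=pts(p,o["region"]); print(n,o["conf"],o["box"],np.round(np.percentile(X,[2,50,98],axis=0),3).tolist())
E
```

```text
t 14.05 pos [0.4327 0.2361 0.3577] yaw -168.37 spin -0.37 lin after spin [ 0.0003 -0.     -0.0023] F [ 0.4  0.3 -0.1] op 1.0002906120464032 q [ 0.33  0.21  0.27  1.64 -0.    0.13] tilt z [-0.001 -0.    -1.   ]
red_handle 0.81 [252.4, 159.7, 263.9, 202.3] [[0.437, 0.232, 0.112], [0.448, 0.245, 0.168], [0.463, 0.251, 0.214]]
blue_a_handle 0.59 [261.3, 130.4, 271.9, 172.8] [[0.553, 0.1, 0.09], [0.559, 0.113, 0.153], [0.573, 0.119, 0.2]]
tool_pot 0.77 [254.6, 185.1, 282.9, 247.5] [[0.396, 0.204, 0.002], [0.412, 0.254, 0.08], [0.486, 0.27, 0.13]]
```

View pics/s6.png

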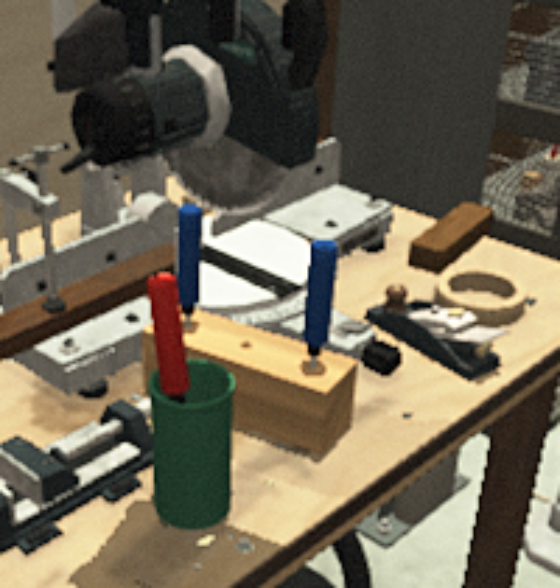

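The red screwdriver leans on the rim inside the upright pot at (168,335), the blues stand in their holes at (190,260) and (320,300), and the gripper is clear.

```bash
python3 -c "
from workcell import arm
print(arm.job_done())"
```

```text
the job is handed in; nothing more can be done
None
```

The red screwdriver is in the green pot, tip first, and the job is handed in at about 14 s of the 35 s allowed.

- **What I did:** I gripped the handle across the row, lifted it straight out of the middle hole and lowered it into the pot. I let go only once the tip was on the floor: contact force rose to about 13 N at TCP height 0.168 m, where I expected the floor.
- **Last checks:** The screwdriver leans on the rim with its handle end about 0.214 m up. The pot is upright where it was, both blue screwdrivers still stand in their holes, and the open gripper is well clear with no force on it.
- **Disagreements:** The top and wrist cameras differed by about 5 mm on the red handle and 8 mm on one blue, which the open jaws easily covered. The outline network never boxed the second blue in the scene or top views, so its final check was only by eye in the last picture.

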